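Pack the transformer kit into its tray

ROBOT

A 7-joint arm with a two-finger parallel gripper is mounted at the origin on the work surface. World frame = base frame: x ahead of the robot, y to its left, z up, the work surface at z = 0. Lengths are in m, angles in degrees, forces in N, time in s.
With the tool pointing down it reaches from about 0.425 to 0.875 m from the base axis. Payload 4.7 kg.
Tool frame: the origin (TCP) lies between the finger pads; the fingertips stand 8 mm ahead of it and the grasp point (between the pads) lies 11 mm behind it; z points along the fingers, y is the line along which they close (so a half turn about z gives the same grasp; the last joint's range is limited). The gripper opens to 87 mm and grips with 3 to 60 N. Pads are 19 mm wide; open, the fingers measure 117 mm over their backs; the gripper's body (75 mm by 190 mm) begins 51 mm behind the grasp point.
Start: joints at [76.209, 18.392, -4.016, 83.108, 1.295, 78.541, -3.26], TCP at [0.164, -0.629, 0.231] pointing down, gripper open.
Joint ranges: [-163.93, 163.93], [-17.29, 119.83], [-79.2, 71.16], [3.27, 140.29], [-89.18, 269.18], [5.43, 117.66], [-154.24, 154.24]. Speed limits (degrees/s): [147.25, 147.25, 180, 180, 180, 180, 180].

INTERFACE

Orientations are given as [roll, pitch, yaw] about the fixed x, y, z axes, in that order (R = Rz(yaw) Ry(pitch) Rx(roll)).
In Python, from cell import env, viewer gives the robot as it stands. The module is installed in compiled form; this text tells all that it offers.
- The arm moves only by the tool arm_command, never from a script. Its argument "series" is a list of rows, each a list of 2 entries, a list of its own where there are three numbers: the shift along the tool's x, y, z in mm, then the turn about the tool's z in rad. A call has exactly 5 rows; each row is the pose to reach, as a shift and turn from the pose commanded when the call began, along the tool's axes at that moment; what a row does not reach only later rows make up. A row lasts 1/10 s, in which the tool goes at most 50 mm and 8.59 degrees, less where a joint would pass 70% of its speed; a pose out of reach is approached as far as the arm can. A call with a gripper value outside its range is refused whole. "grip" is the gripper command: -1 is fully open, 1 is shut, values between are in proportion, set as the call begins (left out, the last holds). The fingers move at their own pace and stop on an object; "grip_force" is the grip in N (left out, the last holds). Time passes only in rows, so rows that repeat a pose let the fingers close, or fill a call up. It gives the time, the measured TCP pose, the force, the opening and the grip force at its end, in the units of the state.
- env.get_obs(): the state, without advancing time (a new reading comes with each control period).
- viewer.read_camera(name): name is "side" or "top"; returns (picture, depth): 400x640x3 uint8, blue, green, red; 400x640 float32, m along the optical axis (not along the pixel's ray), 0 where there is no reading.
- viewer.calibration(name): a dict with "K" (3x3 intrinsics, pixels), "dist" ([k1, k2, p1, p2, k3] as OpenCV has them; the pictures are not rectified), "T" (4x4, takes a point from camera to world coordinates). Camera axes: x right, y up, looking along -z (the intrinsics and any distortion apply to the point x, -y, -z); pixel columns grow to the right and rows downward; lengths in m; the calibration is good to about 2 mm. A picture is of the moment at which its call begins. calibration takes no time and is no camera call.
- env.sign_off(): hands the job in; it is judged then, once.
The state is a dict: "time_s": time; "qpos": joint angles; "joint_velocities": joint speeds; "effort": joint torques, N m; "tool_pos": TCP position; "tool_rot": TCP orientation; "force": force on the tool from outside, world axes, zero at the start; "wrist_torque": the same for the moment, N m; "grip_width": finger opening in m; "grasp_force": force on a finger pad.
Only numpy, scipy, OpenCV 4.12 (cv2) and the standard library are available. Lean on these libraries where they do the work, as an engineer would, in place of code of your own. Each camera call takes 0.05 s, during which the arm holds its last target. There are 200 camera calls.

TASK

Pack the take-apart transformer back into its storage tray: the square-cornered iron U-core, the straight iron yoke, the big square coil and the small square coil each go into the foam bay cut for that part, flat on the bay's floor and the coils upright with their sockets on top. Set the parts down, do not drop them, and leave the horseshoe magnet and the round coil where they are: they belong to another set.

Things in the scene. Friction and masses are not known exactly. Their poses are not given: they have to be found in the camera images.
- u_core: Square-cornered U of laminated dark iron, bright rivets, lying flat: 66 (x) x 70 (y) x 22 mm high, 0.5 kg. Two 18 mm wide legs point to +x, the gap between them 34 mm wide and 48 long; the bridge, 18 mm in x and 70 in y, is centred at x = -24 mm. Origin: centre of the 66 x 70 outline, on the underside; z up.
- yoke: Straight bar of laminated dark iron (closes the U), lying flat: 70 mm along x, 18 mm along y, 22 mm high, about 0.2 kg. Origin: centre of the underside; z up; both ends alike.
- big_coil: Big square coil: copper winding between black square flanges, 54 x 54 mm, 46 mm high, with a 20 x 24 mm through hole, about 0.34 kg; the sides can be gripped anywhere. Stands upright. Origin: centre of the underside; x and y along its sides, z up its axis; two grey sockets on top, towards -x. Any quarter turn fits.
- small_coil: Small square coil: the same make, 36 x 36 mm, 46 mm high, with the same 20 x 24 mm through hole, about 0.15 kg. Stands upright. Origin: centre of the underside; x and y along its sides, z up its axis; two grey sockets on top, towards -x. Any quarter turn fits.
- bay_core: Dark foam insert 108 x 108 x 13 mm, fixed; four of them fill a shallow grey tray (2 x 2, in any order; rim 18 mm above the table). Origin: centre of its underside and of its bay, 4 mm above the table; axes along its edges. The bay's pale floor is 5 mm above the origin, its rim 13 mm. U-shaped bay 82 (x) x 86 mm with an island 48 x 18 mm from its +x side; takes the U-core, legs to +x, 8 mm free all round.
- bay_yoke: Dark foam insert 108 x 108 x 13 mm, fixed; four of them fill a shallow grey tray (2 x 2, in any order; rim 18 mm above the table). Origin: centre of its underside and of its bay, 4 mm above the table; axes along its edges. The bay's pale floor is 5 mm above the origin, its rim 13 mm. Narrow bay 86 (x) x 34 mm for the yoke, 8 mm free all round.
- bay_big: Dark foam insert 108 x 108 x 13 mm, fixed; four of them fill a shallow grey tray (2 x 2, in any order; rim 18 mm above the table). Origin: centre of its underside and of its bay, 4 mm above the table; axes along its edges. The bay's pale floor is 5 mm above the origin, its rim 13 mm. Bay 70 mm square for the big coil (8 mm free all round).
- bay_small: Dark foam insert 108 x 108 x 13 mm, fixed; four of them fill a shallow grey tray (2 x 2, in any order; rim 18 mm above the table). Origin: centre of its underside and of its bay, 4 mm above the table; axes along its edges. The bay's pale floor is 5 mm above the origin, its rim 13 mm. Bay 52 mm square for the small coil (8 mm free all round).
- horseshoe: Horseshoe magnet of plain dark steel, lying flat: like the U-core but with a round bend (outer radius 35 mm) and no rivets; 69 x 70 mm, 22 mm high. Does not belong to the kit. Origin: centre of the bend's curve, on the underside; its legs point to +x.
- round_coil: Round coil on an iron rod: copper winding between black round flanges, 54 mm in diameter, 47 mm high. Does not belong to the kit. Origin: centre of the underside, z up.
Not all that is in view belongs to the job. What is shaped like the bay_core but orange is not meant.

How it is judged (in metres and radians):
At the end, for the whole second after the job is handed in: Each of the four parts is in its own bay: within 12 mm of the bay's centre in plan (anywhere in the bay will do), its underside within 3 mm of the bay's floor, upright within 0.1 rad, released and at rest; the horseshoe magnet and the round coil are within 25 mm of where they started (horizontal distance between u_core and bay_core below 0.012 m and z of u_core in the frame of bay_core between 0.002 and 0.008 m and angle between each of u_core, yoke, big_coil, small_coil's own z axis and vertical below 0.1 rad and linear speed of each of u_core, yoke, big_coil, small_coil below 0.02 m/s and angular speed of each of u_core, yoke, big_coil, small_coil below 0.2 rad/s and horizontal distance between yoke and bay_yoke below 0.012 m and z of yoke in the frame of bay_yoke between 0.002 and 0.008 m and horizontal distance between big_coil and bay_big below 0.012 m and z of big_coil in the frame of bay_big between 0.002 and 0.008 m and horizontal distance between small_coil and bay_small below 0.012 m and z of small_coil in the frame of bay_small between 0.002 and 0.008 m and distance of each of horseshoe, round_coil from where it was at the start of the episode below 0.025 m); the robot touches nothing.
It fails at once if the horseshoe magnet or the round coil is moved by more than 25 mm (distance of any of horseshoe, round_coil from where it was at the start of the episode above 0.025 m).
It fails at once if a part of the kit is dropped or flung: it goes faster than 0.7 m/s (a free fall of 25 mm) with no finger on it ((linear speed of u_core above 0.7 m/s and contact force between the fingers and u_core below 0.05 N) or (linear speed of yoke above 0.7 m/s and contact force between the fingers and yoke below 0.05 N) or (linear speed of big_coil above 0.7 m/s and contact force between the fingers and big_coil below 0.05 N) or (linear speed of small_coil above 0.7 m/s and contact force between the fingers and small_coil below 0.05 N)).
It also fails if it takes over 120 s, if anything falls off the work surface, if the arm or the gripper's body presses on something with over 40 N, if the wrist force passes 120 N, or if a joint passes its speed limit or range.

## Working session

There is one attempt and no reset: what is moved stays moved. The work goes in short steps, Python scripts to look and compute and a tool call to move; the robot and the scene stay as the last step left them, time stands still between calls to the robot, and variables do not carry over. Pictures are saved under pics/ and viewed, at most 14 in all, crops included, and the job is handed in when it is done.

Besides the shell and the picture viewer there is one more tool, called after ">>>" by a JSON object that holds its "api" and its "payload", one argument or row to a line. arm_command: Moves the arm, as the interface text tells. Its arguments: {"type":"object","properties":{"series":{"type":"array"},"grip":{"type":"number"},"grip_force":{"type":"number"}},"required":["series"]}

```bash
mkdir -p pics; cat > h.py <<'E'
import numpy as np, cv2
from cell import env, viewer
def grab(n):
    im,d=viewer.read_camera(n); c=viewer.calibration(n); return im,d,c
def world(d,c):
    h,w=d.shape; u,v=np.meshgrid(np.arange(w,dtype=np.float64),np.arange(h))
    p=cv2.undistortPoints(np.stack([u.ravel(),v.ravel()],1)[:,None],np.array(c["K"]),np.array(c["dist"]))[:,0]
    z=d.ravel(); P=np.stack([p[:,0]*z,-p[:,1]*z,-z,np.ones_like(z)],0)
    return (np.array(c["T"])@P)[:3].T.reshape(h,w,3)
E
python3 - <<'E'
from h import *
o=env.get_obs(); print({k:np.round(v,3) for k,v in o.items()})
for n in("top","side"):
    im,d,c=grab(n); cv2.imwrite(f"pics/{n}0.png",im); np.savez(f"{n}0.npz",im=im,d=d); print(n,np.round(c["T"],3).tolist(),np.round(c["K"],1).tolist(),c["dist"])
    print((d>0).mean())
E
```

```text
{'time_s': np.float64(0.0), 'qpos': array([76.21 , 18.438, -4.013, 83.175,  1.293, 78.54 , -3.26 ]), 'joint_velocities': array([-0.098,  0.009, -0.013, -0.013, -0.032, -0.036, -0.012]), 'effort': array([ 1.0000e-03, -4.9129e+01, -4.0400e-01, -3.1252e+01, -6.4000e-02,
        4.4000e-02,  0.0000e+00]), 'tool_pos': array([ 0.164, -0.629,  0.229]), 'tool_rot': array([-1.79891e+02,  5.00000e-03,  1.45970e+01]), 'force': array([ 0.359,  0.296, -0.048]), 'wrist_torque': array([ 0.081, -0.024,  0.001]), 'grasp_force': np.float64(0.0), 'grip_width': np.float64(0.087)}
top [[0.024, 0.989, -0.146, 0.374], [-1.0, 0.022, -0.019, 0.02], [-0.015, 0.146, 0.989, 0.84], [0.0, 0.0, 0.0, 1.0]] [[362.7, 0.0, 319.9], [0.0, 362.7, 195.6], [0.0, 0.0, 1.0]] [-0.0303125  0.         0.         0.         0.       ]
0.99605078125
side [[-0.965, 0.14, -0.22, 0.279], [-0.26, -0.587, 0.767, 0.845], [-0.022, 0.798, 0.603, 0.705], [0.0, 0.0, 0.0, 1.0]] [[407.2, 0.0, 324.7], [0.0, 407.2, 205.0], [0.0, 0.0, 1.0]] [-0.04021778  0.          0.          0.          0.        ]
0.99594921875
```

View pics/top0.png

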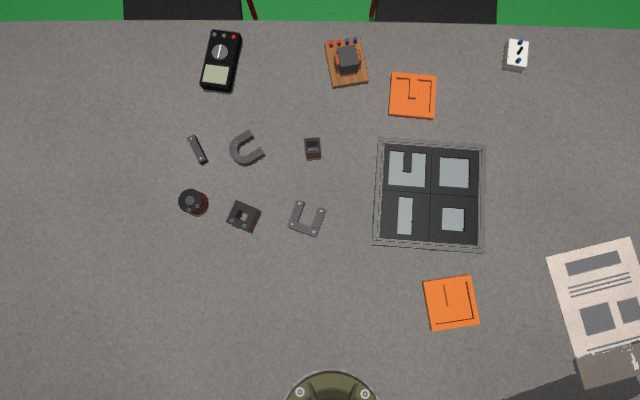

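View pics/side0.png

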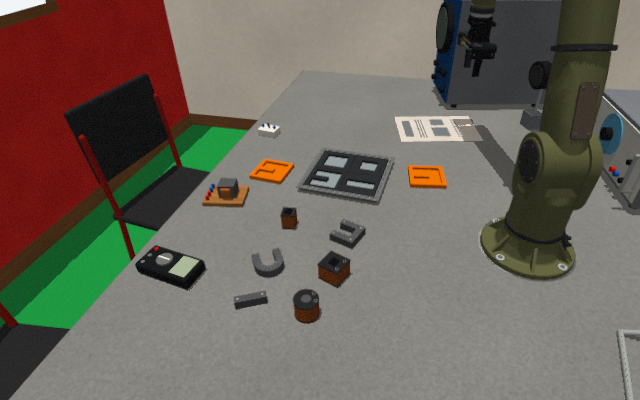

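The top view shows the yoke at (197,149), the horseshoe at (246,149), the small coil at (313,148), the round coil at (193,202), the big coil at (243,215) and the U-core at (307,217). In the tray, the bays are core (407,168), big (454,172), yoke (405,215) and small (453,219). The side view agrees with this.

```bash
cat >> h.py <<'E'
def up(im,d,c,box,zlo,zhi):
    """world xy points (clean) with height in band, inside pixel box"""
    W=world(d,c); m=np.zeros(d.shape,bool); x0,y0,x1,y1=box; m[y0:y1,x0:x1]=1
    m&=(d>0)&(W[...,2]>zlo)&(W[...,2]<zhi); return W[m],m
def rect(P):
    (cx,cy),(a,b),t=cv2.minAreaRect((P[:,:2]*1000).astype(np.float32)); return np.round([cx,cy,a,b,t],1), np.round(np.median(P[:,2])*1000,1)
E
python3 - <<'E'
from h import *
D=np.load("top0.npz"); im,d=D["im"],D["d"]; c=viewer.calibration("top")
W=world(d,c); print("table z",np.median(W[250:350,150:280,2]))
for n,b,lo,hi in [("yoke",(180,130,215,170),.012,.03),("horse",(222,125,270,170),.012,.03),("ucore",(282,195,332,242),.012,.03),("small",(298,132,328,165),.035,.055),("big",(222,196,265,236),.035,.055),("round",(174,184,212,220),.035,.055),("tray",(365,130,492,258),.008,.03)]:
    P,m=up(im,d,c,b,lo,hi); print(n,len(P),*rect(P))
# bay floors by brightness
g=cv2.cvtColor(im,cv2.COLOR_BGR2GRAY)
for n,(x,y) in dict(core=(396,168),big=(454,172),yoke=(405,215),small=(453,219)).items():
    m=np.zeros((402,642),np.uint8); gg=g.copy(); v=int(g[y,x]); 
    cv2.floodFill(gg,m,(x,y),255,25,25,cv2.FLOODFILL_FIXED_RANGE|cv2.FLOODFILL_MASK_ONLY|(255<<8)); mm=m[1:-1,1:-1]>0
    print(n,v,mm.sum(),*rect(W[mm]))
t=cv2.resize(im[110:265,170:500],None,fx=2.4,fy=2.4,interpolation=cv2.INTER_CUBIC); cv2.imwrite("pics/crop.png",t)
E
```

```text
table z -1.71037183813727e-05
yoke 256 [601.4 329.4  71.1  19.   28.9] 21.7
horse 528 [603.1 216.6  70.8  67.3  32.6] 21.6
ucore 602 [443.7  66.8  70.3  66.2  71.9] 22.0
small 186 [606.6  56.5  37.   35.6   6.5] 45.9
big 503 [444.  207.8  52.5  54.   68.8] 45.9
round 487 [474.1 325.7  54.4  51.9  90. ] 46.1
tray 11172 [ 506.9 -215.8  253.1  254.    86.9] 16.7
core 164 998 [ 478.2 -109.3  108.   314.    57.7] 9.1
big 158 795 [ 495.3 -137.7   87.3  388.1   24.8] 9.1
yoke 167 485 [409.8 -95.9  80.8 229.   36.4] 9.0
small 161 454 [ 428.  -136.4   55.5  326.4    9.2] 9.0
```

View pics/crop.png

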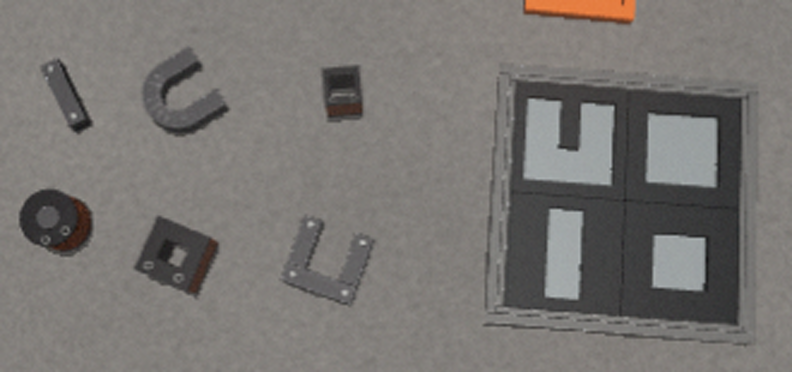

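Crop: the U-core's legs point up (+x). The core bay's island also comes from the top. The tray is turned by about -3°. My flood fill caught pixels with no depth, so I'll fix the bay positions and then plan the moves.

```bash
cat >> h.py <<'E'
def plan(ts,p=None,yaw=None):
    """ts: (x,y,z mm,yaw deg); prints tool shifts mm, turn rad for each leg"""
    o=env.get_obs(); p=np.array(o["tool_pos"])*1000 if p is None else np.array(p); yaw=o["tool_rot"][2] if yaw is None else yaw
    for t in ts:
        dp=np.array(t[:3])-p; a=np.radians(yaw); dt=(t[3]-yaw+180)%360-180
        s=[np.cos(a)*dp[0]+np.sin(a)*dp[1],np.sin(a)*dp[0]-np.cos(a)*dp[1],-dp[2]]
        print(t,"shift",np.round(s,1),"turn",round(-np.radians(dt),3),"rows>=",round(max(np.linalg.norm(s)/50,abs(dt)/8.59),1)); p,yaw=np.array(t[:3]),t[3]
E
python3 - <<'E'
from h import *
D=np.load("top0.npz"); im,d=D["im"],D["d"]; c=viewer.calibration("top"); W=world(d,c)
g=cv2.cvtColor(im,cv2.COLOR_BGR2GRAY)
for n,(x,y) in dict(core=(396,168),big=(454,172),yoke=(405,215),small=(453,219)).items():
    m=np.zeros((402,642),np.uint8)
    cv2.floodFill(g.copy(),m,(x,y),255,25,25,cv2.FLOODFILL_FIXED_RANGE|cv2.FLOODFILL_MASK_ONLY|(255<<8)); mm=(m[1:-1,1:-1]>0)&(d>0)&(abs(W[...,2]-.009)<.004)
    print(n,*rect(W[mm]))
S=np.load("side0.npz"); c=viewer.calibration("side"); im,d=S["im"],S["d"]
for n,b,lo,hi in [("small",(272,200,305,235),.035,.055),("ucore",(320,210,375,256),.012,.03),("big",(312,245,360,290),.035,.055),("yoke",(225,285,275,312),.012,.03),("tray",(290,140,405,210),.008,.03)]: print("side",n,*rect(up(im,d,c,b,lo,hi)[0]))
cv2.imwrite("pics/scrop.png",cv2.resize(im[195:330,220:380],None,fx=4,fy=4,interpolation=cv2.INTER_CUBIC))
plan([(480,-300,200,5),(606,56,120,6.5),(606,56,28,6.5)])
E
```

```text
core [ 564.8 -165.2   83.3   79.3   86.7] 9.1
big [ 559.1 -274.4   66.4   67.6   86.4] 9.1
yoke [ 455.8 -159.    30.7   83.8   86.8] 9.0
small [ 449.4 -268.8   49.6   50.2   85.6] 8.9
side small [606.8  57.4  37.1  37.1  11.8] 44.4
side ucore [444.3  66.8  72.2  66.1  70.7] 22.2
side big [445.  206.9  56.3  56.5  68.5] 46.3
side yoke [601.4 330.2  68.4  21.8  28.7] 21.5
side tray [ 540.9 -218.2  258.7  319.6   86.6] 15.8
(480, -300, 200, 5) shift [ 388.9 -238.2   29.6] turn 0.168 rows>= 9.1
(606, 56, 120, 6.5) shift [ 156.5 -343.7   80. ] turn -0.026 rows>= 7.7
(606, 56, 28, 6.5) shift [ 0.  0. 92.] turn -0.0 rows>= 1.8
```

View pics/scrop.png

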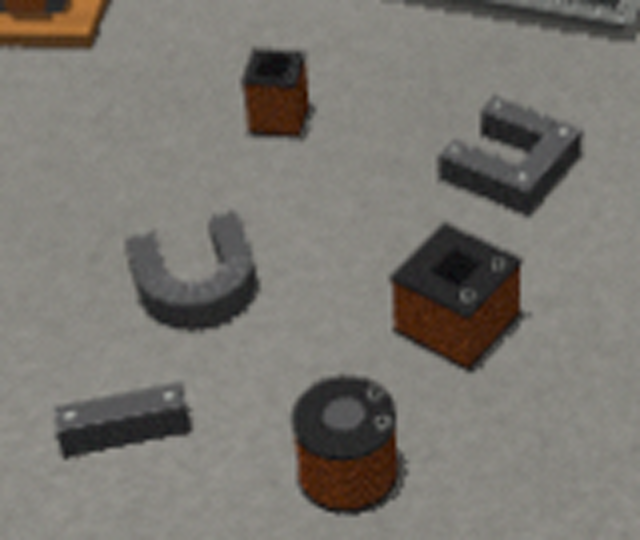

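The side crop shows sockets on the big coil but none clearly on the small coil, which stands at (275,90) in the crop. I'll enlarge both views of it to make sure it isn't upside down.

```bash
python3 - <<'E'
from h import *
t=np.load("top0.npz")["im"]; s=np.load("side0.npz")["im"]
f=lambda a:cv2.resize(np.clip(a.astype(float)*2,0,255).astype(np.uint8),(380,380),interpolation=cv2.INTER_NEAREST)
cv2.imwrite("pics/z.png",np.hstack([f(t[133:165,297:329]),f(s[200:236,271:307])]))
E
```

```text
(no output)
```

View pics/z.png

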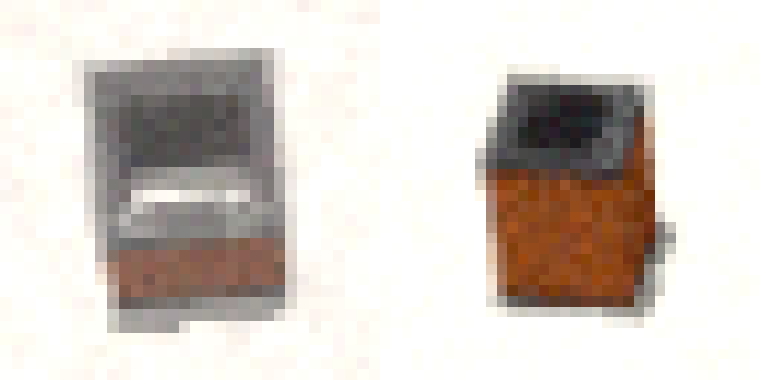

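```bash
python3 - <<'E'
from h import *
T=np.load("top0.npz"); S=np.load("side0.npz")
np.set_printoptions(linewidth=200)
print(T["im"][136:161,303:323].mean(2).astype(int)); print(S["im"][206:220,316-0:352].mean(2).astype(int)[:0])
print(S["im"][206:218,315-298+298-298+271+44-1-0-0-0-0-0-0-0-0-30:305].mean(2).astype(int))
W=world(T["d"],viewer.calibration("top")); print((W[136:161,303:323,2]*1000).astype(int))
print("big\n",T["im"][200:236,224:262].mean(2).astype(int)[8:30])
E
```

```text
[[126 125 128 127 123 125 126 125 124 122 126 126 131 129 130 127 130 130 129 129]
 [126 123 126 126 126 126 121 124 110 110 102 101 100  98  91  86  95 117 130 131]
 [116  99  98  89  85  78  71  70  67  70  67  67  68  66  65  62  87 116 127 127]
 [115  85  63  65  62  63  63  62  64  60  58  63  60  63  58  63  87 115 123 128]
 [118  85  61  60  59  63  63  65  62  64  59  63  65  56  61  63  75 116 126 130]
 [118  84  66  63  55  47  52  52  45  46  41  41  46  42  52  59  73 116 130 129]
 [127  93  59  55  46  41  47  43  40  42  40  39  45  38  48  62  62 111 126 126]
 [129  96  64  54  45  40  39  43  42  39  39  41  37  43  49  60  61 108 127 128]
 [131  96  63  58  43  41  40  37  38  40  38  43  46  43  46  60  63 106 123 125]
 [128  97  73  56  51  40  38  40  41  40  42  41  40  41  44  59  64  97 121 126]
 [124  99  70  63  47  38  40  40  40  41  43  48  53  56  54  61  64 100 118 126]
 [122 103  74  64  48  62  66  71  75  80  78  78  78  77  67  62  60  85 115 125]
 [125 107  78  60  61  72  79  83  80  76  80  80  77  80  78  70  61  84 117 127]
 [126 106  76  65  57
[... 5999 characters left out ...]
02  96  72  94  87  63  66  68  57  50  49  49  48  67 110 127 123 124 127 129]
 [123 124 125 124 126 127 126 128 106  79  75  70  63  64  62  62  63  64  99 107  80  99  89  66  64  56  54  52  51  52  63 105 128 128 128 129 128 128]
 [124 126 128 129 130 129 128 123 124 128 128 107  79  76  70  65  62  65  73  95 102  78  65  63  66  55  48  50  46  52  70 110 131 131 133 127 124 123]
 [124 129 129 127 126 125 127 125 126 124 127 128 109  76  78  79  72  63  65  63  64  65  66  66  62  50  55  49  51  62 107 130 132 131 128 128 128 126]
 [124 126 129 126 128 123 124 124 120 123 127 128 132 131 128 129 132 108  75  73  68  67  62  67  53  48  50  53  48  69 112 132 132 130 128 130 127 127]]
```

Faint rings are visible on the small coil's -x margin in the top view, so its sockets are on top. Starting to move.

>>> {"api": "arm_command", "payload": {
  "series": [
    [[39,-24,3],0.03],
    [[78,-48,6],0.06],
    [[117,-72,9],0.1],
    [[156,-95,12],0.13],
    [[195,-119,15],0.168]
  ],
  "grip": -1
}}

```text
time_s: 0.6
tool_pos: [0.3234, -0.4631, 0.2151]
tool_rot: [-180.0, 0.0, 4.9]
force: [0.8, -0.8, 0.3]
grip_width: 0.0874
grasp_force: 0.0
```

```bash
python3 - <<'E'
from h import *
plan([(480,-300,200,5),(606,57,120,6.5),(606,57,27,6.5)])
E
```

```text
(480, -300, 200, 5) shift [ 169.9 -149.2   15.1] turn -0.002 rows>= 4.5
(606, 57, 120, 6.5) shift [ 156.6 -344.7   80. ] turn -0.026 rows>= 7.7
(606, 57, 27, 6.5) shift [ 0.  0. 93.] turn -0.0 rows>= 1.9
```

>>> {"api": "arm_command", "payload": {
  "series": [
    [[35,-30,3],0],
    [[70,-60,6],0],
    [[105,-90,9],0],
    [[140,-120,12],0],
    [[170,-149,15],0]
  ]
}}

```text
time_s: 1.1
tool_pos: [0.4802, -0.2995, 0.2002]
tool_rot: [-180.0, 0.0, 5.0]
force: [0.7, -0.4, -0.2]
grip_width: 0.0869
grasp_force: 0.0
```

>>> {"api": "arm_command", "payload": {
  "series": [
    [[16,-35,8],0],
    [[32,-70,16],0],
    [[48,-105,24],0],
    [[64,-140,32],0],
    [[80,-175,40],-0.026]
  ]
}}

```text
time_s: 1.6
tool_pos: [0.5435, -0.1188, 0.1599]
tool_rot: [180.0, 0.0, 6.5]
force: [1.1, -0.6, -0.3]
grip_width: 0.087
grasp_force: 0.0
```

>>> {"api": "arm_command", "payload": {
  "series": [
    [[16,-35,8],0],
    [[32,-70,16],0],
    [[48,-105,24],0],
    [[62,-140,32],0],
    [[72,-171,40],0]
  ]
}}

```text
time_s: 2.1
tool_pos: [0.5959, 0.0599, 0.1198]
tool_rot: [-180.0, 0.0, 6.5]
force: [0.4, 0.5, 0.2]
grip_width: 0.0867
grasp_force: 0.0
```

```bash
python3 - <<'E'
from h import *
print(env.get_obs()["tool_pos"],env.get_obs()["tool_rot"])
plan([(606,57,27,6.5)])
E
```

```text
[0.59587888 0.05989003 0.11981368] [-1.79966934e+02  2.07583006e-02  6.51567845e+00]
(606, 57, 27, 6.5) shift [ 9.7  4.  92.8] turn 0.0 rows>= 1.9
```

>>> {"api": "arm_command", "payload": {
  "series": [
    [[10,4,15],0],
    [[10,4,40],0],
    [[10,4,65],0],
    [[10,4,85],0],
    [[10,4,93],0]
  ]
}}

```text
time_s: 2.6
tool_pos: [0.6042, 0.0546, 0.0247]
tool_rot: [-180.0, 0.3, 6.5]
force: [-0.4, -0.2, -0.6]
grip_width: 0.0871
grasp_force: 0.0
```

>>> {"api": "arm_command", "payload": {
  "series": [
    [[0,0,0],0],
    [[0,0,0],0],
    [[0,0,0],0],
    [[0,0,0],0],
    [[0,0,0],0]
  ],
  "grip": 1,
  "grip_force": 20
}}

```text
time_s: 3.1
tool_pos: [0.6067, 0.0549, 0.0283]
tool_rot: [180.0, -0.1, 6.5]
force: [0.2, 0.0, 0.4]
grip_width: 0.0548
grasp_force: 0.0
```

>>> {"api": "arm_command", "payload": {
  "series": [
    [[0,0,0],0],
    [[0,0,0],0],
    [[0,0,0],0],
    [[0,0,0],0],
    [[0,0,0],0]
  ]
}}

```text
time_s: 3.6
tool_pos: [0.6062, 0.0551, 0.0277]
tool_rot: [-180.0, -0.0, 6.5]
force: [-0.7, -0.3, 2.5]
grip_width: 0.0359
grasp_force: 20.0
```

```bash
python3 - <<'E'
from h import *
plan([(606,57,130,6.5),(449.4,-268.8,130,-3.2),(449.4,-268.8,36.5,-3.2)])
E
```

```text
(606, 57, 130, 6.5) shift [  -0.    -1.9 -102.3] turn -0.0 rows>= 2.0
(449.4, -268.8, 130, -3.2) shift [-192.5  306.    -0. ] turn 0.169 rows>= 7.2
(449.4, -268.8, 36.5, -3.2) shift [ 0.  -0.  93.5] turn -0.0 rows>= 1.9
```

>>> {"api": "arm_command", "payload": {
  "series": [
    [[0,0,-8],0],
    [[0,0,-30],0],
    [[0,0,-60],0],
    [[0,0,-88],0],
    [[0,0,-100],0]
  ]
}}

```text
time_s: 4.1
tool_pos: [0.6076, 0.055, 0.1305]
tool_rot: [180.0, -0.2, 6.5]
force: [-0.0, 0.2, -1.3]
grip_width: 0.036
grasp_force: 20.0
```

>>> {"api": "arm_command", "payload": {
  "series": [
    [[-10,16,0],0],
    [[-28,44,0],0],
    [[-50,80,0],0],
    [[-75,119,0],0],
    [[-100,159,0],0]
  ]
}}

```text
time_s: 4.6
tool_pos: [0.5231, -0.1155, 0.1268]
tool_rot: [-180.0, 0.1, 6.5]
force: [0.7, -0.8, -2.5]
grip_width: 0.0357
grasp_force: 20.0
```

>>> {"api": "arm_command", "payload": {
  "series": [
    [[-25,40,0],0.03],
    [[-50,80,0],0.07],
    [[-72,115,0],0.11],
    [[-86,138,0],0.15],
    [[-92,147,0],0.169]
  ]
}}

```text
time_s: 5.1
tool_pos: [0.448, -0.2735, 0.127]
tool_rot: [180.0, 0.1, -3.6]
force: [0.8, -0.2, -1.8]
grip_width: 0.0358
grasp_force: 20.0
```

>>> {"api": "arm_command", "payload": {
  "series": [
    [[0,0,10],0],
    [[0,0,30],0],
    [[0,0,50],0],
    [[0,0,60],0],
    [[0,0,65],0]
  ]
}}

```text
time_s: 5.6
tool_pos: [0.4501, -0.2682, 0.061]
tool_rot: [-179.9, 0.1, -3.0]
force: [0.5, -0.2, -1.1]
grip_width: 0.0358
grasp_force: 20.0
```

```bash
python3 - <<'E'
from h import *
im,d,c=grab("side"); cv2.imwrite("pics/s1.png",cv2.resize(im[80:240,250:520],None,fx=2.6,fy=2.6))
plan([(449.4,-268.8,36.5,-3.2)])
E
```

```text
(449.4, -268.8, 36.5, -3.2) shift [-0.6  0.1 24.5] turn 0.002 rows>= 0.5
```

View pics/s1.png

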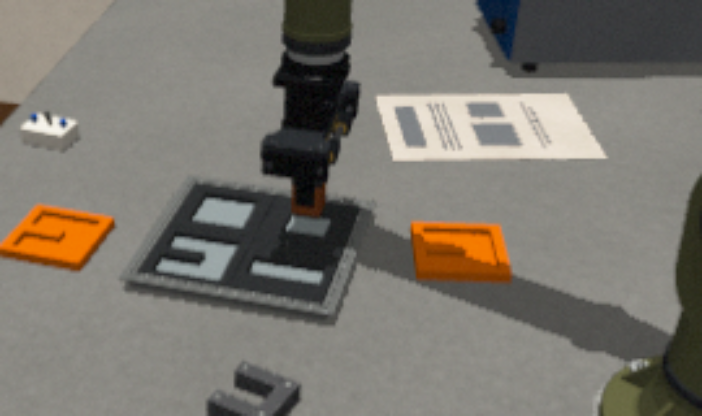

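The small coil hangs over the small bay, crop (308,210), and is aligned with it. Lowering it by 24 mm, letting go and backing off.

>>> {"api": "arm_command", "payload": {
  "series": [
    [[0,0,8],0],
    [[0,0,15],0],
    [[0,0,20],0],
    [[0,0,23],0],
    [[0,0,24],0]
  ]
}}

```text
time_s: 6.15
tool_pos: [0.4497, -0.2708, 0.0382]
tool_rot: [-180.0, 0.0, -3.2]
force: [-0.1, -1.0, -2.2]
grip_width: 0.0361
grasp_force: 20.0
```

>>> {"api": "arm_command", "payload": {
  "series": [
    [[0,0,0.5],0],
    [[0,0,0.5],0],
    [[0,0,0.5],0],
    [[0,0,0.5],0],
    [[0,0,0.5],0]
  ]
}}

```text
time_s: 6.65
tool_pos: [0.4499, -0.2709, 0.0382]
tool_rot: [180.0, -0.0, -3.2]
force: [0.0, -0.4, -1.6]
grip_width: 0.0357
grasp_force: 20.0
```

>>> {"api": "arm_command", "payload": {
  "series": [
    [[0,0,0],0],
    [[0,0,0],0],
    [[0,0,0],0],
    [[0,0,0],0],
    [[0,0,0],0]
  ],
  "grip": -0.4
}}

```text
time_s: 7.15
tool_pos: [0.4499, -0.2708, 0.0381]
tool_rot: [180.0, -0.0, -3.2]
force: [0.1, -0.4, 0.1]
grip_width: 0.0597
grasp_force: 0.0
```

```bash
python3 - <<'E'
from h import *
print(env.get_obs()["grip_width"])
plan([(449.4,-268.8,130,-3.2),(444.5,207.4,130,-21),(444.5,207.4,28,-21)])
E
```

```text
0.059658137526736224
(449.4, -268.8, 130, -3.2) shift [ -0.6  -2.  -91.9] turn -0.0 rows>= 1.8
(444.5, 207.4, 130, -21) shift [ -31.5 -475.2   -0. ] turn 0.311 rows>= 9.5
(444.5, 207.4, 28, -21) shift [  0.  -0. 102.] turn -0.0 rows>= 2.0
```

>>> {"api": "arm_command", "payload": {
  "series": [
    [[0,0,-12],0],
    [[0,0,-40],0],
    [[0,0,-70],0],
    [[0,0,-88],0],
    [[0,0,-92],0]
  ]
}}

```text
time_s: 7.65
tool_pos: [0.4516, -0.2717, 0.1335]
tool_rot: [179.8, -0.3, -3.2]
force: [-0.1, 0.2, 0.4]
grip_width: 0.0609
grasp_force: 0.0
```

>>> {"api": "arm_command", "payload": {
  "series": [
    [[0,-35,0],0.03],
    [[0,-70,0],0.06],
    [[0,-105,0],0.1],
    [[0,-140,0],0.13],
    [[0,-170,0],0.16]
  ],
  "grip": -1
}}

```text
time_s: 8.15
tool_pos: [0.4588, -0.099, 0.1295]
tool_rot: [-180.0, 0.1, -12.4]
force: [1.2, 0.1, 0.6]
grip_width: 0.0858
grasp_force: 0.0
```

```bash
python3 - <<'E'
from h import *
im,d,c=grab("top"); P,m=up(im,d,c,(425,190,475,245),.04,.065); print("small",*rect(P),"target 449.4 -268.8 55")
plan([(444.5,207.4,130,-21),(444.5,207.4,28,-21)])
E
```

```text
small [0. 0. 0. 0. 0.] nan target 449.4 -268.8 55
(444.5, 207.4, 130, -21) shift [ -77.6 -291.    -0.3] turn 0.155 rows>= 6.0
(444.5, 207.4, 28, -21) shift [  0.  -0. 102.] turn -0.0 rows>= 2.0
  return _methods._mean(a, axis=axis, dtype=dtype,
  ret = ret.dtype.type(ret / rcount)
```

>>> {"api": "arm_command", "payload": {
  "series": [
    [[-12,-42,0],0.02],
    [[-24,-84,0],0.05],
    [[-36,-126,0],0.08],
    [[-48,-168,0],0.12],
    [[-60,-208,0],0.155]
  ]
}}

```text
time_s: 8.7
tool_pos: [0.4447, 0.1165, 0.1298]
tool_rot: [180.0, -0.0, -21.3]
force: [0.5, 0.4, -0.4]
grip_width: 0.0872
grasp_force: 0.0
```

```bash
python3 - <<'E'
from h import *
im,d,c=grab("side"); 
W=world(d,c); m=(abs(W[...,0]-.449)<.04)&(abs(W[...,1]+.269)<.04)&(W[...,2]>.045)&(W[...,2]<.065); print("small",m.sum(),*rect(W[m]))
plan([(444.5,207.4,130,-21),(444.5,207.4,28,-21)])
E
```

```text
small 18 [ 448.1 -284.5   10.7   30.6   83.8] 53.5
(444.5, 207.4, 130, -21) shift [-28.8 -77.6   0.3] turn 0.001 rows>= 1.7
(444.5, 207.4, 28, -21) shift [  0.  -0. 102.] turn -0.0 rows>= 2.0
```

>>> {"api": "arm_command", "payload": {
  "series": [
    [[-10,-26,0],0],
    [[-20,-52,0],0],
    [[-27,-72,0],0],
    [[-29,-78,0],0],
    [[-29,-78,0],0]
  ]
}}

```text
time_s: 9.25
tool_pos: [0.4463, 0.1984, 0.1296]
tool_rot: [180.0, 0.1, -21.2]
force: [0.9, -0.5, 0.0]
grip_width: 0.0869
grasp_force: 0.0
```

>>> {"api": "arm_command", "payload": {
  "series": [
    [[0,0,15],0],
    [[0,0,45],0],
    [[0,0,75],0],
    [[0,0,95],0],
    [[0,0,102],0]
  ]
}}

```text
time_s: 9.75
tool_pos: [0.4445, 0.1956, 0.0248]
tool_rot: [179.8, 0.2, -21.4]
force: [-0.7, -0.0, -0.7]
grip_width: 0.0872
grasp_force: 0.0
```

>>> {"api": "arm_command", "payload": {
  "series": [
    [[0,0,0],0],
    [[0,0,0],0],
    [[0,0,0],0],
    [[0,0,0],0],
    [[0,0,0],0]
  ],
  "grip": 1,
  "grip_force": 30
}}

```text
time_s: 10.25
tool_pos: [0.4478, 0.1991, 0.029]
tool_rot: [-179.9, -0.1, -21.3]
force: [1.4, 2.2, 1.7]
grip_width: 0.0549
grasp_force: 1.2
```

>>> {"api": "arm_command", "payload": {
  "series": [
    [[0,0,0],0],
    [[0,0,0],0],
    [[0,0,0],0],
    [[0,0,0],0],
    [[0,0,0],0]
  ]
}}

```text
time_s: 10.75
tool_pos: [0.4477, 0.1991, 0.029]
tool_rot: [-179.9, -0.1, -21.3]
force: [1.0, 1.2, 6.3]
grip_width: 0.054
grasp_force: 30.0
```

```bash
python3 - <<'E'
from h import *
plan([(444.5,207.4,140,-21),(559,-274,140,-3.4),(559,-274,37,-3.4)])
E
```

```text
(444.5, 207.4, 140, -21) shift [  -6.    -6.5 -111. ] turn -0.005 rows>= 2.2
(559, -274, 140, -3.4) shift [279.4 408.4  -0. ] turn -0.307 rows>= 9.9
(559, -274, 37, -3.4) shift [  0.  -0. 103.] turn -0.0 rows>= 2.1
```

>>> {"api": "arm_command", "payload": {
  "series": [
    [[0,0,-8],0],
    [[0,0,-30],0],
    [[0,0,-65],0],
    [[0,0,-98],0],
    [[0,0,-110],0]
  ]
}}

```text
time_s: 11.25
tool_pos: [0.4474, 0.1981, 0.1404]
tool_rot: [-180.0, -0.2, -21.3]
force: [0.5, 0.0, -3.1]
grip_width: 0.0537
grasp_force: 30.0
```

>>> {"api": "arm_command", "payload": {
  "series": [
    [[10,16,0],0],
    [[30,45,0],-0.02],
    [[54,81,0],-0.05],
    [[78,117,0],-0.08],
    [[102,153,0],-0.11]
  ]
}}

```text
time_s: 11.75
tool_pos: [0.4847, 0.0164, 0.1366]
tool_rot: [179.9, 0.2, -14.9]
force: [0.3, 0.2, -3.4]
grip_width: 0.0538
grasp_force: 30.0
```

>>> {"api": "arm_command", "payload": {
  "series": [
    [[20,38,0],-0.03],
    [[40,76,0],-0.06],
    [[58,112,0],-0.1],
    [[72,140,0],-0.15],
    [[80,155,0],-0.197]
  ]
}}

```text
time_s: 12.25
tool_pos: [0.5216, -0.1559, 0.1359]
tool_rot: [180.0, 0.2, -3.8]
force: [0.0, 0.6, -3.8]
grip_width: 0.054
grasp_force: 30.0
```

>>> {"api": "arm_command", "payload": {
  "series": [
    [[0,0,0],0],
    [[0,0,0],0],
    [[0,0,0],0],
    [[0,0,0],0],
    [[0,0,0],0]
  ]
}}

```text
time_s: 12.75
tool_pos: [0.5234, -0.1507, 0.1381]
tool_rot: [180.0, 0.0, -3.6]
force: [-0.5, -0.2, -3.0]
grip_width: 0.0535
grasp_force: 30.0
```

```bash
python3 - <<'E'
from h import *
plan([(565,-274,140,-3.4),(565,-274,37,-3.4)])
im,d,c=grab("side"); W=world(d,c)
T=env.get_obs()["tool_pos"]; m=(np.hypot(W[...,0]-T[0],W[...,1]-T[1])<.06)&(W[...,2]>T[2]-.032)&(W[...,2]<T[2]+.012)
print(T,m.sum(),rect(W[m])); P=W[m]
print(np.percentile(P,[1,99],axis=0)*1000)
cv2.imwrite("pics/s2.png",im[60:200,280:460].repeat(3,0).repeat(3,1))
E
```

```text
(565, -274, 140, -3.4) shift [ 49.2 120.4  -1.9] turn -0.003 rows>= 2.6
(565, -274, 37, -3.4) shift [  0.  -0. 103.] turn -0.0 rows>= 2.1
[ 0.52344194 -0.15098277  0.13811056] 295 (array([ 517. , -144. ,   65.6,   53.2,   85.9]), np.float64(130.2))
[[ 489.55556801 -170.11818536  108.32680718]
 [ 544.12487899 -112.56486692  149.34759708]]
```

View pics/s2.png

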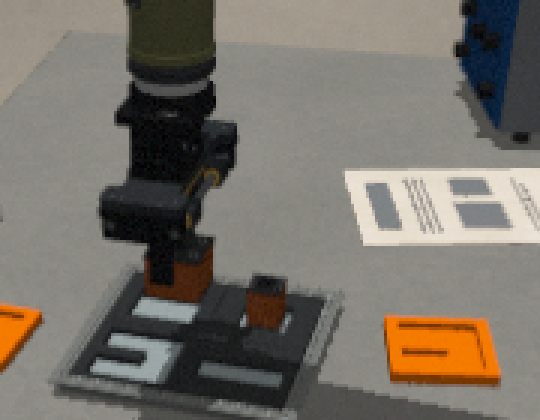

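The coil is upright in the grip. Its x range has its centre 6.5 mm behind the TCP, as worked out. The small coil stands in its bay at crop (267,300).

>>> {"api": "arm_command", "payload": {
  "series": [
    [[8,20,0],0],
    [[24,58,0],0],
    [[38,94,0],0],
    [[47,115,0],0],
    [[49,120,0],0]
  ]
}}

```text
time_s: 13.3
tool_pos: [0.5644, -0.2798, 0.1375]
tool_rot: [179.9, -0.0, -4.0]
force: [-0.0, -0.0, -2.9]
grip_width: 0.0535
grasp_force: 30.0
```

>>> {"api": "arm_command", "payload": {
  "series": [
    [[0,0,10],0],
    [[0,0,35],0],
    [[0,0,60],0],
    [[0,0,75],0],
    [[0,0,80],0]
  ]
}}

```text
time_s: 13.8
tool_pos: [0.5632, -0.2727, 0.0556]
tool_rot: [-179.9, 0.2, -3.6]
force: [-0.7, 0.2, -2.9]
grip_width: 0.0538
grasp_force: 30.0
```

>>> {"api": "arm_command", "payload": {
  "series": [
    [[0,0,0],0],
    [[0,0,0],0],
    [[0,0,0],0],
    [[0,0,0],0],
    [[0,0,0],0]
  ]
}}

```text
time_s: 14.3
tool_pos: [0.565, -0.2749, 0.0587]
tool_rot: [180.0, -0.1, -3.7]
force: [0.0, 0.1, -2.4]
grip_width: 0.0535
grasp_force: 30.0
```

```bash
python3 - <<'E'
from h import *
plan([(565,-274,37,-3.4)])
E
```

```text
(565, -274, 37, -3.4) shift [-0.1 -0.9 21.7] turn -0.005 rows>= 0.4
```

>>> {"api": "arm_command", "payload": {
  "series": [
    [[0,0,7],0],
    [[0,0,14],0],
    [[0,0,18],0],
    [[0,0,20],0],
    [[0,0,20.5],0]
  ]
}}

```text
time_s: 14.8
tool_pos: [0.564, -0.2744, 0.0381]
tool_rot: [-180.0, 0.1, -3.7]
force: [-5.2, 1.6, 7.4]
grip_width: 0.054
grasp_force: 30.0
```

>>> {"api": "arm_command", "payload": {
  "series": [
    [[0,0,0.5],0],
    [[0,0,0.5],0],
    [[0,0,0.5],0],
    [[0,0,0.5],0],
    [[0,0,0.5],0]
  ]
}}

```text
time_s: 15.3
tool_pos: [0.564, -0.2745, 0.0381]
tool_rot: [180.0, 0.1, -3.7]
force: [-4.8, 1.7, 6.7]
grip_width: 0.0535
grasp_force: 30.0
```

>>> {"api": "arm_command", "payload": {
  "series": [
    [[0,0,0],0],
    [[0,0,0],0],
    [[0,0,0],0],
    [[0,0,0],0],
    [[0,0,0],0]
  ],
  "grip": -0.8
}}

```text
time_s: 15.8
tool_pos: [0.5648, -0.2747, 0.037]
tool_rot: [180.0, -0.0, -3.7]
force: [-0.2, 0.2, -0.7]
grip_width: 0.0775
grasp_force: 0.0
```

>>> {"api": "arm_command", "payload": {
  "series": [
    [[0,0,-12],0],
    [[0,0,-40],0],
    [[0,0,-70],0],
    [[0,0,-92],0],
    [[0,0,-100],0]
  ]
}}

```text
time_s: 16.3
tool_pos: [0.5665, -0.2753, 0.1409]
tool_rot: [179.9, -0.3, -3.7]
force: [0.7, 1.0, 0.6]
grip_width: 0.0782
grasp_force: 0.0
```

```bash
python3 - <<'E'
from h import *
plan([(520,0,140,-18),(440,68.5,140,-18),(440,68.5,20,-18)])
E
```

```text
(520, 0, 140, -18) shift [ -64.  -271.7    0.9] turn 0.25 rows>= 5.6
(440, 68.5, 140, -18) shift [-97.3 -40.4  -0. ] turn -0.0 rows>= 2.1
(440, 68.5, 20, -18) shift [  0.  -0. 120.] turn -0.0 rows>= 2.4
```

>>> {"api": "arm_command", "payload": {
  "series": [
    [[-12,-45,0],0.04],
    [[-23,-90,0],0.08],
    [[-35,-135,0],0.13],
    [[-46,-180,0],0.17],
    [[-56,-220,0],0.22]
  ],
  "grip": -1
}}

```text
time_s: 16.8
tool_pos: [0.5219, -0.0491, 0.1367]
tool_rot: [180.0, 0.0, -16.3]
force: [0.5, -0.3, -0.6]
grip_width: 0.0869
grasp_force: 0.0
```

>>> {"api": "arm_command", "payload": {
  "series": [
    [[-2,-12,0],0],
    [[-8,-51,0],0.03],
    [[-8,-51,0],0.03],
    [[-8,-51,0],0.03],
    [[-8,-51,0],0.03]
  ]
}}

```text
time_s: 17.3
tool_pos: [0.5294, -0.0019, 0.1367]
tool_rot: [179.9, 0.0, -18.1]
force: [-0.2, -1.0, 0.5]
grip_width: 0.0872
grasp_force: 0.0
```

```bash
python3 - <<'E'
from h import *
plan([(439.5,68.5,100,-18.3),(439.5,68.5,20,-18.3)])
im,d,c=grab("side"); W=world(d,c)
m=(abs(W[...,0]-.559)<.05)&(abs(W[...,1]+.274)<.05)&(W[...,2]>.045)&(W[...,2]<.065); print("big",m.sum(),*rect(W[m]))
m=(abs(W[...,0]-.449)<.04)&(abs(W[...,1]+.269)<.04)&(W[...,2]>.045)&(W[...,2]<.065); print("small",m.sum(),*rect(W[m]))
E
```

```text
(439.5, 68.5, 100, -18.3) shift [-107.3  -39.    36.7] turn 0.004 rows>= 2.4
(439.5, 68.5, 20, -18.3) shift [ 0. -0. 80.] turn -0.0 rows>= 1.6
big 80 [ 557.6 -272.8   53.6   53.2   86. ] 53.1
small 85 [ 450.7 -269.2   40.8   35.8   87.9] 52.5
```

Both coils are seated in their bays, with centres within about 2 mm of the targets and tops at about 54 mm. Next is the U-core.

>>> {"api": "arm_command", "payload": {
  "series": [
    [[-30,-11,5],0],
    [[-70,-25,20],0],
    [[-98,-35,32],0],
    [[-107,-39,36],0.004],
    [[-107,-39,36],0.004]
  ]
}}

```text
time_s: 17.85
tool_pos: [0.4391, 0.0694, 0.1007]
tool_rot: [179.9, 0.0, -18.2]
force: [0.1, 0.3, 0.5]
grip_width: 0.0868
grasp_force: 0.0
```

>>> {"api": "arm_command", "payload": {
  "series": [
    [[0,0,0],0],
    [[0,0,0],0],
    [[0,0,0],0],
    [[0,0,0],0],
    [[0,0,0],0]
  ]
}}

```text
time_s: 18.35
tool_pos: [0.4401, 0.0696, 0.1011]
tool_rot: [-180.0, 0.0, -18.3]
force: [-0.3, -0.7, 0.2]
grip_width: 0.087
grasp_force: 0.0
```

```bash
python3 - <<'E'
from h import *
plan([(439.5,68.5,20,-18.3)])
E
```

```text
(439.5, 68.5, 20, -18.3) shift [-0.3  1.2 81.1] turn 0.001 rows>= 1.6
```

>>> {"api": "arm_command", "payload": {
  "series": [
    [[0,1,15],0],
    [[0,1,40],0],
    [[0,1,60],0],
    [[0,1,75],0],
    [[0,1,80.5],0]
  ]
}}

```text
time_s: 18.85
tool_pos: [0.4383, 0.0687, 0.0191]
tool_rot: [180.0, 0.2, -18.2]
force: [-1.2, -0.1, 0.1]
grip_width: 0.0871
grasp_force: 0.0
```

>>> {"api": "arm_command", "payload": {
  "series": [
    [[0,0,0],0],
    [[0,0,0],0],
    [[0,0,0],0],
    [[0,0,0],0],
    [[0,0,0],0]
  ],
  "grip": 1,
  "grip_force": 50
}}

```text
time_s: 19.35
tool_pos: [0.4401, 0.0684, 0.0213]
tool_rot: [180.0, -0.1, -18.2]
force: [-1.0, -1.9, 5.7]
grip_width: 0.0691
grasp_force: 50.0
```

>>> {"api": "arm_command", "payload": {
  "series": [
    [[0,0,0],0],
    [[0,0,0],0],
    [[0,0,0],0],
    [[0,0,-5],0],
    [[0,0,-15],0]
  ]
}}

```text
time_s: 19.85
tool_pos: [0.4376, 0.0689, 0.0346]
tool_rot: [180.0, 0.2, -18.2]
force: [-0.0, -0.1, -6.2]
grip_width: 0.0692
grasp_force: 50.0
```

>>> {"api": "arm_command", "payload": {
  "series": [
    [[0,0,-12],0],
    [[0,0,-35],0],
    [[0,0,-58],0],
    [[0,0,-68],0],
    [[0,0,-70],0]
  ]
}}

```text
time_s: 20.35
tool_pos: [0.4405, 0.069, 0.107]
tool_rot: [-180.0, -0.2, -18.2]
force: [0.4, -0.5, -5.2]
grip_width: 0.0696
grasp_force: 50.0
```

>>> {"api": "arm_command", "payload": {
  "series": [
    [[0,0,0],0],
    [[0,0,0],0],
    [[0,0,0],0],
    [[0,0,0],0],
    [[0,0,0],0]
  ]
}}

```text
time_s: 20.85
tool_pos: [0.4392, 0.0689, 0.1051]
tool_rot: [180.0, 0.1, -18.2]
force: [-0.4, 0.0, -5.8]
grip_width: 0.0694
grasp_force: 50.0
```

```bash
python3 - <<'E'
from h import *
im,d,c=grab("side"); cv2.imwrite("pics/s3.png",im[150:290,280:420].repeat(4,0).repeat(4,1))
plan([(565-5,-165.2,110,-3.3),(565-5,-165.2,30,-3.3)])
E
```

```text
(560, -165.2, 110, -3.3) shift [187.8 184.6  -4.8] turn -0.26 rows>= 5.3
(560, -165.2, 30, -3.3) shift [ 0. -0. 80.] turn -0.0 rows>= 1.6
```

View pics/s3.png

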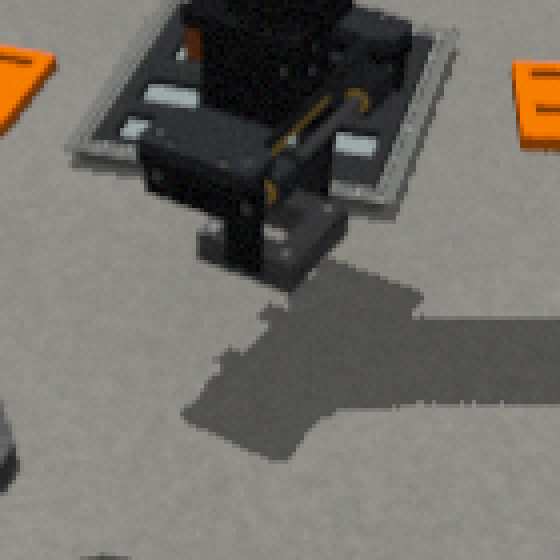

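The U-core is held level. Carrying it to the core bay.

>>> {"api": "arm_command", "payload": {
  "series": [
    [[10,10,-2],0],
    [[32,31,-4],-0.02],
    [[64,63,-5],-0.07],
    [[96,95,-5],-0.12],
    [[126,124,-5],-0.17]
  ]
}}

```text
time_s: 21.4
tool_pos: [0.5213, -0.0921, 0.1106]
tool_rot: [179.9, -0.0, -8.5]
force: [0.4, 0.3, -5.6]
grip_width: 0.0694
grasp_force: 50.0
```

>>> {"api": "arm_command", "payload": {
  "series": [
    [[16,24,0],-0.03],
    [[32,46,0],-0.06],
    [[44,62,0],-0.09],
    [[48,68,0],-0.09],
    [[48,68,0],-0.09]
  ]
}}

```text
time_s: 21.9
tool_pos: [0.5576, -0.1645, 0.11]
tool_rot: [-180.0, 0.0, -3.5]
force: [0.2, -0.1, -5.0]
grip_width: 0.0694
grasp_force: 50.0
```

>>> {"api": "arm_command", "payload": {
  "series": [
    [[0,0,0],0],
    [[0,0,0],0],
    [[0,0,0],0],
    [[0,0,0],0],
    [[0,0,0],0]
  ]
}}

```text
time_s: 22.4
tool_pos: [0.5578, -0.1623, 0.1107]
tool_rot: [180.0, -0.0, -3.3]
force: [-0.2, -0.1, -6.4]
grip_width: 0.0692
grasp_force: 50.0
```

```bash
python3 - <<'E'
from h import *
plan([(559.4,-165.8,55,-3.3),(559.4,-165.8,29.8,-3.3)])
E
```

```text
(559.4, -165.8, 55, -3.3) shift [ 1.8  3.4 55.7] turn -0.0 rows>= 1.1
(559.4, -165.8, 29.8, -3.3) shift [ 0.  -0.  25.2] turn -0.0 rows>= 0.5
```

>>> {"api": "arm_command", "payload": {
  "series": [
    [[2,3.5,12],0],
    [[2,3.5,30],0],
    [[2,3.5,45],0],
    [[2,3.5,54],0],
    [[2,3.5,56],0]
  ]
}}

```text
time_s: 22.9
tool_pos: [0.5584, -0.166, 0.0526]
tool_rot: [-179.9, 0.2, -3.3]
force: [0.2, 0.1, -6.5]
grip_width: 0.0696
grasp_force: 50.0
```

>>> {"api": "arm_command", "payload": {
  "series": [
    [[0,0,0],0],
    [[0,0,0],0],
    [[0,0,0],0],
    [[0,0,0],0],
    [[0,0,0],0]
  ]
}}

```text
time_s: 23.4
tool_pos: [0.5599, -0.1664, 0.055]
tool_rot: [180.0, -0.0, -3.3]
force: [0.3, 0.2, -5.7]
grip_width: 0.0693
grasp_force: 50.0
```

```bash
python3 - <<'E'
from h import *
plan([(559.4,-165.8,30,-3.3)])
im,d,c=grab("side"); cv2.imwrite("pics/s4.png",im[90:230,270:440].repeat(4,0).repeat(4,1))
E
```

```text
(559.4, -165.8, 30, -3.3) shift [-0.5 -0.6 25. ] turn -0.001 rows>= 0.5
```

View pics/s4.png

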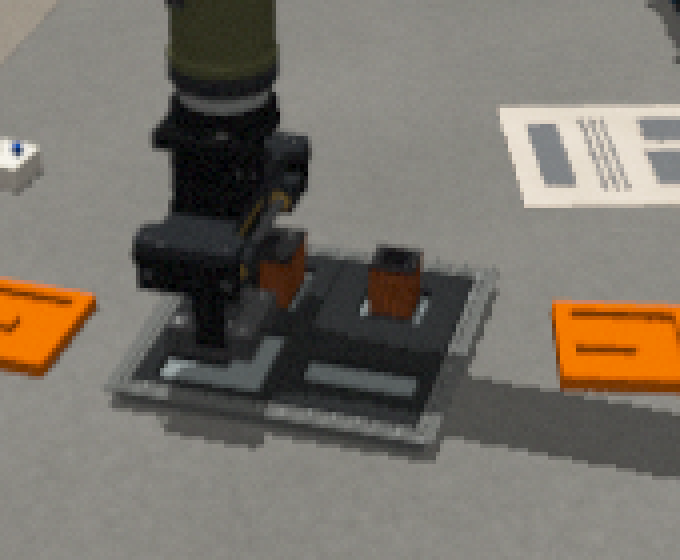

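The U-core is above its bay at crop (225,330), aligned, and both coils stand in theirs. Lowering it.

>>> {"api": "arm_command", "payload": {
  "series": [
    [[-0.5,0,7],0],
    [[-0.5,0,14],0],
    [[-0.5,0,20],0],
    [[-0.5,0,23.5],0],
    [[-0.5,0,25],0]
  ]
}}

```text
time_s: 23.95
tool_pos: [0.5583, -0.1661, 0.0303]
tool_rot: [180.0, 0.2, -3.3]
force: [-8.6, 1.4, 13.3]
grip_width: 0.0691
grasp_force: 50.0
```

>>> {"api": "arm_command", "payload": {
  "series": [
    [[0,0,0],0],
    [[0,0,0],0],
    [[0,0,0],0],
    [[0,0,0],0],
    [[0,0,0],0]
  ]
}}

```text
time_s: 24.45
tool_pos: [0.5583, -0.1661, 0.0304]
tool_rot: [180.0, 0.1, -3.3]
force: [-5.7, 1.9, 4.0]
grip_width: 0.0694
grasp_force: 50.0
```

>>> {"api": "arm_command", "payload": {
  "series": [
    [[0,0,0],0],
    [[0,0,0],0],
    [[0,0,0],0],
    [[0,0,0],0],
    [[0,0,0],0]
  ],
  "grip": -1
}}

```text
time_s: 24.95
tool_pos: [0.5594, -0.1663, 0.0297]
tool_rot: [180.0, -0.0, -3.3]
force: [-0.6, 0.1, 0.2]
grip_width: 0.0867
grasp_force: 0.0
```

>>> {"api": "arm_command", "payload": {
  "series": [
    [[0,0,-12],0],
    [[0,0,-40],0],
    [[0,0,-70],0],
    [[0,0,-92],0],
    [[0,0,-100],0]
  ]
}}

```text
time_s: 25.45
tool_pos: [0.561, -0.1666, 0.1332]
tool_rot: [179.9, -0.3, -3.3]
force: [0.4, -0.2, 0.7]
grip_width: 0.0869
grasp_force: 0.0
```

```bash
python3 - <<'E'
from h import *
plan([(600,50,130,12),(601,330,130,28.8),(601,330,20,28.8)])
E
```

```text
(600, 50, 130, 12) shift [  26.4 -218.5    3.2] turn -0.268 rows>= 4.4
(601, 330, 130, 28.8) shift [  59.2 -273.7    0. ] turn -0.293 rows>= 5.6
(601, 330, 20, 28.8) shift [  0.   0. 110.] turn -0.0 rows>= 2.2
```

>>> {"api": "arm_command", "payload": {
  "series": [
    [[5,-40,0],-0.05],
    [[11,-85,0],-0.1],
    [[16,-130,0],-0.15],
    [[21,-175,0],-0.21],
    [[26,-218,0],-0.268]
  ],
  "grip": -0.1
}}

```text
time_s: 25.95
tool_pos: [0.5974, 0.0518, 0.1293]
tool_rot: [180.0, 0.0, 12.2]
force: [1.4, 0.5, 0.4]
grip_width: 0.0548
grasp_force: 0.0
```

>>> {"api": "arm_command", "payload": {
  "series": [
    [[9,-42,0],-0.04],
    [[18,-84,0],-0.08],
    [[27,-126,0],-0.13],
    [[36,-168,0],-0.18],
    [[43,-200,0],-0.22]
  ]
}}

```text
time_s: 26.45
tool_pos: [0.597, 0.2577, 0.1291]
tool_rot: [-179.9, 0.0, 24.9]
force: [0.4, 0.3, 0.1]
grip_width: 0.0482
grasp_force: 0.0
```

>>> {"api": "arm_command", "payload": {
  "series": [
    [[1,-25,0],-0.03],
    [[2,-50,0],-0.073],
    [[2,-60,0],-0.073],
    [[2,-60,0],-0.073],
    [[2,-60,0],-0.073]
  ]
}}

```text
time_s: 26.95
tool_pos: [0.5757, 0.3082, 0.1292]
tool_rot: [179.9, 0.0, 28.7]
force: [0.8, -1.0, 0.5]
grip_width: 0.0477
grasp_force: 0.0
```

```bash
python3 - <<'E'
from h import *
print(env.get_obs()["tool_pos"]); plan([(601,330,60,28.8),(601,330,20,28.8)])
im,d,c=grab("top"); W=world(d,c)
def b(n,x,y,r,lo,hi):
    m=(d>0)&(abs(W[...,0]-x)<r)&(abs(W[...,1]-y)<r)&(W[...,2]>lo)&(W[...,2]<hi); print(n,m.sum(),*rect(W[m]))
b("u",.564,-.166,.046,.025,.04); b("big",.558,-.274,.05,.048,.065); b("small",.449,-.269,.045,.048,.065)
E
```

```text
[0.57569273 0.30815565 0.1291917 ]
(601, 330, 60, 28.8) shift [32.7 -7.  69.2] turn -0.002 rows>= 1.5
(601, 330, 20, 28.8) shift [ 0.  0. 40.] turn -0.0 rows>= 0.8
u 616 [ 561.9 -166.1   70.8   66.2   86. ] 30.8
big 519 [ 557.2 -275.4   55.8   54.6   86.9] 55.0
small 204 [ 449.8 -271.8   36.7   36.4   87.3] 54.9
```

The three placed parts are within 3 mm of their bay centres and at the right heights. Next is the yoke.

>>> {"api": "arm_command", "payload": {
  "series": [
    [[12,-3,10],0],
    [[26,-6,30],0],
    [[32.5,-7,50],0],
    [[32.5,-7,60],0],
    [[32.5,-7,60],0]
  ]
}}

```text
time_s: 27.5
tool_pos: [0.5997, 0.3292, 0.0674]
tool_rot: [180.0, 0.2, 28.7]
force: [-0.5, -0.2, 1.0]
grip_width: 0.0477
grasp_force: 0.0
```

>>> {"api": "arm_command", "payload": {
  "series": [
    [[0,0,0],0],
    [[0,0,0],0],
    [[0,0,0],0],
    [[0,0,0],0],
    [[0,0,0],0]
  ]
}}

```text
time_s: 28.0
tool_pos: [0.6002, 0.3317, 0.07]
tool_rot: [180.0, -0.0, 28.8]
force: [0.8, 0.3, 0.6]
grip_width: 0.0481
grasp_force: 0.0
```

```bash
python3 - <<'E'
from h import *
plan([(601.5,329.8,20,28.8)])
E
```

```text
(601.5, 329.8, 20, 28.8) shift [ 0.2  2.3 50. ] turn 0.0 rows>= 1.0
```

>>> {"api": "arm_command", "payload": {
  "series": [
    [[0,2,10],0],
    [[0,2,25],0],
    [[0,2,38],0],
    [[0,2,47],0],
    [[0,2,49.5],0]
  ]
}}

```text
time_s: 28.5
tool_pos: [0.5998, 0.3292, 0.0176]
tool_rot: [-180.0, 0.2, 28.8]
force: [0.9, -0.3, -0.3]
grip_width: 0.0479
grasp_force: 0.0
```

>>> {"api": "arm_command", "payload": {
  "series": [
    [[0,0,0],0],
    [[0,0,0],0],
    [[0,0,0],0],
    [[0,0,0],0],
    [[0,0,0],0]
  ],
  "grip": 1,
  "grip_force": 35
}}

```text
time_s: 29.0
tool_pos: [0.6012, 0.3301, 0.0205]
tool_rot: [-180.0, -0.0, 28.8]
force: [0.2, -0.2, 1.6]
grip_width: 0.0176
grasp_force: 35.0
```

>>> {"api": "arm_command", "payload": {
  "series": [
    [[0,0,0],0],
    [[0,0,0],0],
    [[0,0,0],0],
    [[0,0,0],0],
    [[0,0,0],0]
  ]
}}

```text
time_s: 29.5
tool_pos: [0.6013, 0.3301, 0.0205]
tool_rot: [-180.0, -0.0, 28.8]
force: [-1.0, 0.5, 4.2]
grip_width: 0.0173
grasp_force: 35.0
```

>>> {"api": "arm_command", "payload": {
  "series": [
    [[0,0,-8],0],
    [[0,0,-30],0],
    [[0,0,-60],0],
    [[0,0,-90],0],
    [[0,0,-100],0]
  ]
}}

```text
time_s: 30.0
tool_pos: [0.6021, 0.3306, 0.123]
tool_rot: [180.0, -0.2, 28.8]
force: [1.1, 1.2, -2.3]
grip_width: 0.0175
grasp_force: 35.0
```

>>> {"api": "arm_command", "payload": {
  "series": [
    [[0,0,0],0],
    [[0,0,0],0],
    [[0,0,0],0],
    [[0,0,0],0],
    [[0,0,0],0]
  ]
}}

```text
time_s: 30.5
tool_pos: [0.6006, 0.3295, 0.1188]
tool_rot: [-180.0, 0.1, 28.8]
force: [-0.0, 0.2, -2.0]
grip_width: 0.0175
grasp_force: 35.0
```

```bash
python3 - <<'E'
from h import *
plan([(530,60,120,12),(456,-160,120,-3.3),(456,-160,30,-3.3)])
E
```

```text
(530, 60, 120, 12) shift [-191.7  202.2   -1.2] turn 0.293 rows>= 5.6
(456, -160, 120, -3.3) shift [-118.1  199.8    0. ] turn 0.267 rows>= 4.6
(456, -160, 30, -3.3) shift [ 0. -0. 90.] turn -0.0 rows>= 1.8
```

>>> {"api": "arm_command", "payload": {
  "series": [
    [[-10,11,0],0],
    [[-35,37,0],0.02],
    [[-67,70,0],0.07],
    [[-99,104,0],0.12],
    [[-131,138,0],0.17]
  ]
}}

```text
time_s: 31.0
tool_pos: [0.5517, 0.143, 0.1197]
tool_rot: [179.9, 0.0, 18.9]
force: [1.2, -0.3, -1.8]
grip_width: 0.0179
grasp_force: 35.0
```

>>> {"api": "arm_command", "payload": {
  "series": [
    [[-25,34,0],0.03],
    [[-48,66,0],0.06],
    [[-60,82,0],0.1],
    [[-60,82,0],0.123],
    [[-60,82,0],0.123]
  ]
}}

```text
time_s: 31.5
tool_pos: [0.5229, 0.0488, 0.1203]
tool_rot: [-180.0, -0.1, 12.0]
force: [0.2, 0.4, -2.7]
grip_width: 0.0173
grasp_force: 35.0
```

```bash
python3 - <<'E'
from h import *
print(env.get_obs()["tool_pos"]);plan([(456.5,-160,120,-3.3)])
E
```

```text
[0.52287776 0.04882256 0.12032037]
(456.5, -160, 120, -3.3) shift [-108.2  190.5    0.3] turn 0.266 rows>= 4.4
```

>>> {"api": "arm_command", "payload": {
  "series": [
    [[-12,22,0],0.03],
    [[-34,60,0],0.08],
    [[-58,102,0],0.14],
    [[-78,137,0],0.2],
    [[-92,162,0],0.25]
  ]
}}

```text
time_s: 32.0
tool_pos: [0.4664, -0.13, 0.1201]
tool_rot: [180.0, -0.0, -2.4]
force: [0.1, 0.1, -2.6]
grip_width: 0.0176
grasp_force: 35.0
```

>>> {"api": "arm_command", "payload": {
  "series": [
    [[-6,16,0],0.016],
    [[-9,32,0],0.016],
    [[-9,32,0],0.016],
    [[-9,32,0],0.016],
    [[-9,32,0],0.016]
  ]
}}

```text
time_s: 32.5
tool_pos: [0.4571, -0.1583, 0.12]
tool_rot: [-180.0, -0.0, -3.0]
force: [0.4, -0.3, -2.7]
grip_width: 0.0173
grasp_force: 35.0
```

```bash
python3 - <<'E'
from h import *
plan([(456.5,-160,55,-3.3)])
E
```

```text
(456.5, -160, 55, -3.3) shift [-0.6  1.7 65. ] turn 0.005 rows>= 1.3
```

>>> {"api": "arm_command", "payload": {
  "series": [
    [[-0.5,1.5,12],0.005],
    [[-0.5,1.5,32],0.005],
    [[-0.5,1.5,52],0.005],
    [[-0.5,1.5,62],0.005],
    [[-0.5,1.5,65],0.005]
  ]
}}

```text
time_s: 33.0
tool_pos: [0.4547, -0.161, 0.0534]
tool_rot: [-179.9, 0.2, -3.4]
force: [-0.1, -0.6, -2.0]
grip_width: 0.0178
grasp_force: 35.0
```

>>> {"api": "arm_command", "payload": {
  "series": [
    [[0,0,0],0],
    [[0,0,0],0],
    [[0,0,0],0],
    [[0,0,0],0],
    [[0,0,0],0]
  ]
}}

```text
time_s: 33.5
tool_pos: [0.456, -0.1622, 0.0555]
tool_rot: [180.0, -0.0, -3.5]
force: [-0.3, -0.3, -2.2]
grip_width: 0.0178
grasp_force: 35.0
```

```bash
python3 - <<'E'
from h import *
plan([(456.5,-160,29.7,-3.3)])
im,d,c=grab("side"); cv2.imwrite("pics/s5.png",im[90:230,270:440].repeat(4,0).repeat(4,1))
E
```

```text
(456.5, -160, 29.7, -3.3) shift [ 0.4 -2.2 25.8] turn -0.004 rows>= 0.5
```

View pics/s5.png

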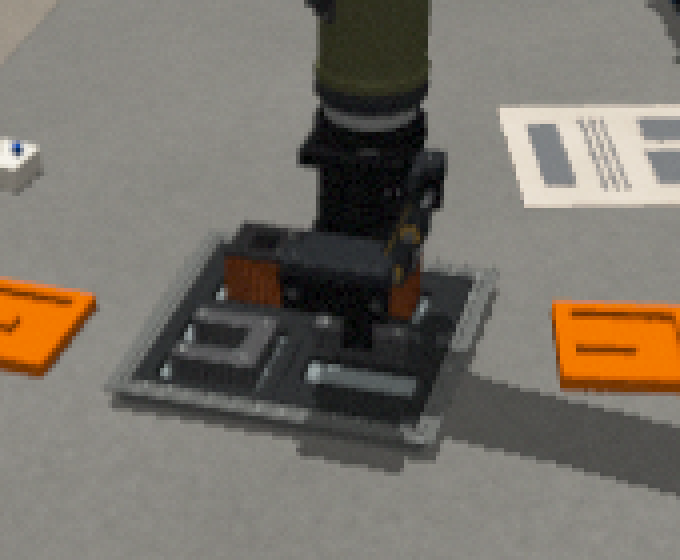

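The yoke is level and lined up over its bay at crop (360,335). The U-core is seated at crop (225,345). Lowering the yoke.

>>> {"api": "arm_command", "payload": {
  "series": [
    [[0.5,-2,7],0],
    [[0.5,-2,14],0],
    [[0.5,-2,20],0],
    [[0.5,-2,24],0],
    [[0.5,-2,25.5],0]
  ]
}}

```text
time_s: 34.05
tool_pos: [0.4558, -0.1598, 0.0294]
tool_rot: [-180.0, 0.1, -3.5]
force: [-5.1, 1.7, 11.7]
grip_width: 0.0177
grasp_force: 35.0
```

>>> {"api": "arm_command", "payload": {
  "series": [
    [[0,0,0],0],
    [[0,0,0],0],
    [[0,0,0],0],
    [[0,0,0],0],
    [[0,0,0],0]
  ]
}}

```text
time_s: 34.55
tool_pos: [0.4564, -0.1601, 0.0295]
tool_rot: [180.0, -0.0, -3.5]
force: [-0.0, -0.5, -2.3]
grip_width: 0.0175
grasp_force: 35.0
```

>>> {"api": "arm_command", "payload": {
  "series": [
    [[0,0,0],0],
    [[0,0,0],0],
    [[0,0,0],0],
    [[0,0,0],0],
    [[0,0,0],0]
  ],
  "grip": 0.1
}}

```text
time_s: 35.05
tool_pos: [0.4565, -0.1601, 0.0296]
tool_rot: [180.0, -0.0, -3.5]
force: [0.4, -0.7, -0.0]
grip_width: 0.0381
grasp_force: 0.0
```

>>> {"api": "arm_command", "payload": {
  "series": [
    [[0,0,-12],0],
    [[0,0,-40],0],
    [[0,0,-75],0],
    [[0,0,-110],0],
    [[0,0,-120],0]
  ]
}}

```text
time_s: 35.55
tool_pos: [0.4589, -0.1607, 0.1544]
tool_rot: [179.8, -0.4, -3.5]
force: [0.2, -0.3, 0.2]
grip_width: 0.039
grasp_force: 0.0
```

>>> {"api": "arm_command", "payload": {
  "series": [
    [[20,-40,0],0],
    [[40,-80,0],0],
    [[60,-120,0],0],
    [[60,-160,0],0],
    [[60,-200,0],0]
  ]
}}

```text
time_s: 36.05
tool_pos: [0.5285, 0.0377, 0.1496]
tool_rot: [-180.0, 0.0, -3.5]
force: [0.2, 0.0, 1.1]
grip_width: 0.0392
grasp_force: 0.0
```

>>> {"api": "arm_command", "payload": {
  "series": [
    [[0,-20,0],0],
    [[0,-40,0],0],
    [[0,-40,0],0],
    [[0,-40,0],0],
    [[0,-40,0],0]
  ]
}}

```text
time_s: 36.55
tool_pos: [0.5309, 0.074, 0.1494]
tool_rot: [179.9, 0.0, -3.6]
force: [0.8, 0.4, -0.7]
grip_width: 0.0387
grasp_force: 0.0
```

```bash
python3 - <<'E'
from h import *
im,d,c=grab("top"); W=world(d,c); cv2.imwrite("pics/t6.png",im)
def b(n,x,y,r,lo,hi):
    m=(d>0)&(abs(W[...,0]-x)<r)&(abs(W[...,1]-y)<r)&(W[...,2]>lo)&(W[...,2]<hi); print(n,m.sum(),*rect(W[m]) if m.any() else "")
b("u",.564,-.166,.046,.025,.04); b("big",.558,-.274,.05,.048,.065); b("small",.449,-.269,.045,.048,.065); b("yoke",.456,-.16,.045,.025,.04)
b("horse",.603,.217,.06,.012,.03);b("round",.474,.326,.05,.035,.055)
E
```

```text
u 611 [ 561.8 -166.4   71.3   66.9   86.4] 30.9
big 522 [ 557.2 -275.1   55.9   54.8   86.6] 55.1
small 200 [ 449.8 -271.8   36.4   36.4   87.5] 54.8
yoke 269 [ 455.9 -159.7   18.6   69.2   86.4] 31.2
horse 149 [596.8 239.9  55.9  19.5  18.4] 21.9
round 483 [474.  325.3  52.1  54.9   1.4] 46.2
```

View pics/t6.png

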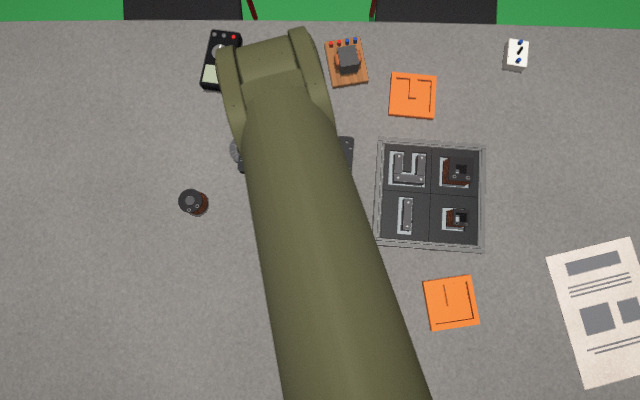

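The picture shows all four parts in their bays at (407,168), (454,172), (405,215) and (455,219). Their heights are right and they sit within 3 mm of the bay centres. The round coil has not moved. The horseshoe is partly hidden by the arm, but nothing touched it.

```bash
python3 -c "
from cell import env
print(env.sign_off())"
```

```text
the job is handed in; nothing more can be done
None
```

All four transformer parts are in their own bays, within about 3 mm of centre and at the right heights. The round coil measured unmoved; the horseshoe was half hidden in the last picture, but nothing came near it. I handed the job in at about 37 s, and sign-off gave no verdict.

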